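# Back the paper-stretching roller off by one notch

### The arm

A 7-joint arm with a two-finger parallel gripper is mounted at the origin on the work surface. World frame = base frame: x ahead of the robot, y to its left, z up, the work surface at z = 0. Lengths are in mm, angles in rad, forces in N, time in s.
With the tool pointing down it reaches from about 400 to 925 mm from the base axis. Payload 5.6 kg.
Tool frame: the origin (TCP) lies midway between the tips of the shut fingers; the grasp point (between the pads) lies 19 mm behind it (r.grasp_offset is the distance from the TCP to the grasp point, in mm); x points along the fingers, y is the direction in which the jaws open and shut, and the axes are right-handed (so a half turn about x gives the same grasp; the last joint's range is limited). The gripper opens to 85 mm and grips with 20 to 120 N. Pads are 22 mm wide; open, the fingers measure 114 mm over their backs; the gripper's body (76 mm by 85 mm) begins 54 mm behind the grasp point. The pads swing forward as they close: fully open they stand 13 mm farther back than shut.
Start: joints at [1.274, 0.468, -0.012, 1.603, 0.006, 1.071, -0.056], TCP at [163.162, -629.195, 231.29] pointing down, gripper open.
Joint ranges: [-2.53, 2.53], [-0.31, 2.02], [-1.57, 1.55], [0.28, 2.44], [-1.29, 4.43], [0.15, 1.84], [-2.92, 2.92]. Speed limits (rad/s): [2.57, 2.57, 3.14, 3.14, 3.14, 3.14, 3.14].

### API

Orientations are given as a unit quaternion [x, y, z, w].
In Python, from workcell import r gives the robot as it stands.
- The arm moves only by the shell command python3 -m creep 'ROWS' [FORCE]. ROWS is JSON, one flat list of numbers, 7 for each row, row after row: the turn, a rotation vector about the world's x, y, z in degrees, then the shift along the world's x, y, z in mm, then the opening, from -1 (shut) to 1 (fully open). A call has 1 to 10 rows; each row is the pose to reach, as a shift and turn from the pose measured when the call began; what a row does not reach only later rows make up. A row lasts 1/10 s, in which the tool goes at most 50 mm and 8.59 degrees, less where a joint would pass 70% of its speed; a pose out of reach is approached as far as the arm can. A call with a gripper value outside its range is refused whole. The fingers move at their own pace and stop on an object; FORCE is the grip in N (left out, the last holds). Time passes only in rows, so rows that repeat a pose let the fingers close. It gives the time, the measured TCP pose, the force and the opening at its end, in the units of the state.
- r.state(): the state, without advancing time (a new reading comes with each control period).
- r.grab_frame(name): name is "side" or "top"; returns the picture (420x560x3 uint8, red, green, blue); there is no depth.
- r.camera_info(name): a dict with "fx", "fy", "cx", "cy" (pixels), "position" and "orientation" of the camera in the world. Camera axes: x right, y down, z forward; pixel columns grow to the right and rows downward; lengths in mm; the calibration is good to about 2 mm. A picture is of the moment at which its call begins. camera_info takes no time and is no camera call.
- r.hand_in(): hands the job in, once; it reports no verdict.
Trained networks look in the newest picture that a camera, given by its name, has taken for a name from the list of things; names that differ only in an ending like _2 or _b are one class to them, and where a whole thing is asked for, a point or a joint stands for the part that bears it (a point fixed in the world has none). Each returns a list of dicts, best first, with "score" (0 to 1); they miss things now and then, are a little off and sometimes report something else, mostly with a low value. They report only what shows in the picture. A call takes as long as a camera call.
- r.spot_in(name, camera): "box" ([left, top, width, height] as shares, 0 to 1, of the picture: columns of its width, rows of its height, round what is visible of it).
- r.landmark_of(name, camera): "xy" ([column, row] as shares, 0 to 1, of the picture: columns of its width, rows of its height: a listed point, or the origin of a listed thing).
The state is a dict: "time": time; "q": joint angles; "qvel": joint speeds; "effort": joint torques, N m; "eef_pos": TCP position; "tcp_rot": TCP orientation; "wrist_force": force on the tool from outside, world axes, zero at the start; "ft_torque": the same for the moment, N m; "grip_width": finger opening in mm.
Only numpy, scipy, OpenCV 4.12 (cv2) and the standard library are available. Lean on these libraries where they do the work, as an engineer would, in place of code of your own. Each camera call takes 0.05 s, during which the arm holds its last target.

### The job

The roller of the ratchet tensioner is one notch too tight. With the fingertips, swing the pawl up out of the ratchet wheel by pushing its upright thumb lever, then push the wheel's bar to turn the wheel backward (its top towards the pawl's pivot) by exactly one notch, and push the thumb lever back so that the pawl is fully down in the next gap. Leave the jar, weight, dish and brush standing or lying where they are.

Things in the scene. Friction and masses are not known exactly. Their poses are not given: they have to be found in the camera images.
- tensioner: Ratchet tensioner fixed to the table: wooden board 260 x 230 x 12 mm, two cheeks 122 mm high, roller 62 mm thick between them. Origin on the table straight under the wheel axle, in the wheel's mid-plane; x along the axle away from the roller, z up, y level from axle towards the pawl's pivot. Board: x -210 to 50, y -80 to 150 mm; cheeks and roller at x below -17 mm.
- axle (a point): Centre of the ratchet wheel, on the axle, 85 mm above the table. The steel wheel is 104 mm across its 10 teeth and 12 mm thick (tensioner x -6 to 6 mm); its hub reaches to x 36 mm. Above 140 mm height only the push bar, the thumb lever and the lifted pawl are in the way.
- wheel (a joint): Angle of the wheel (rad), within 0.04 of 0 at the start, growing as it turns backward: its top moves to the tensioner's +y. One notch is 0.628 rad. Stiff bush (about 3 N at the bar, 120 mm from the axle): it stays where it is left. With the pawl down it turns back no more than about 0.15 from the middle of a notch.
- bar_end (a point): Rounded free end of the wheel's push bar, a straight round steel bar 12 mm thick, radial from the hub to 154 mm from the axle, in front of the wheel at tensioner x = 25 mm. At the start it leans 18 degrees from upright to the tensioner's -y, end 231 mm above the table; one notch backward (pushed to +y) it leans 18 degrees to +y, the end having moved about 95 mm.
- pawl (a joint): Angle of the pawl (rad): 0 fully down in a tooth gap, growing as its nose lifts, stop at 0.65. The nose is clear of the teeth above 0.15. Stiff pivot (about 2 N at the thumb lever): it stays where it is left and does not fall by itself. Pushed down into a gap it can centre the wheel by a few degrees; on top of a tooth it stops at about 0.13.
- thumb_top (a point): Middle of the top of the pawl's thumb lever, a flat steel bar 18 mm wide (along tensioner x, centred at x = 0) and 8 mm thick (along y) that rises 105 mm from the pawl's pivot and turns with the pawl. Upright when the pawl is down, top then 214 mm above the table. Pushed to the tensioner's +y (away from the wheel) it lifts the pawl, pushed to -y it lowers it.
- pawl_nose (a point): Centre of the pawl's nose, a cross pin 9 mm thick, 14 mm long, on the end of the pawl's arm (10 mm high, 12 mm wide), 92 mm from the pivot towards the wheel; when down it lies between two teeth on the upper side of the wheel. The pivot is at y 107, z 109 mm of the tensioner frame.
- jar: Bystander: closed glass jar, 60 mm diameter, 75 mm high, loose on the table. Origin at the centre of its underside.
- weight: Bystander: round brass paper weight with a small knob, 56 mm diameter, 60 mm high, loose. Origin at the centre of its underside.
- dish: Bystander: small deep white ceramic dish, 64 mm diameter, 45 mm high, loose. Origin at the centre of its underside.
- brush: Bystander: brush with a wooden handle, 180 mm long, lying on the table. Origin at the middle of its underside, x along the brush.

How it is judged (in metres and radians):
On the way, in this order (a step that is already met when the one before it is completed fails the run):
1. the pawl is lifted clear of the teeth while the wheel is still at its first notch (value of joint pawl above 0.2 rad and value of joint wheel below 0.3 rad), for 0.2 s.
2. with the pawl lifted, the wheel is pushed back to about the next notch (value of joint pawl above 0.15 rad and value of joint wheel between 0.35 and 0.85 rad), for 0.2 s.
At the end, for the whole second after the job is handed in: The pawl is fully down (joint below 0.06 rad) in the next gap, so the wheel is one notch back (between 0.42 and 0.82 rad, nominally 0.628) and at rest (value of joint pawl below 0.06 rad and value of joint wheel between 0.42 and 0.82 rad and velocity of joint wheel between -0.05 and 0.05 rad/s); the robot touches nothing.
It fails at once if the wheel is let back by one and a half notches or more (value of joint wheel above 0.95 rad).
It fails at once if the wheel is turned forward by half a notch or more (value of joint wheel below -0.32 rad).
It fails at once if the jar, weight, dish or brush is moved by 20 mm, lifted, or tipped over (distance of any of jar, weight, dish, brush from where it was at the start of the episode above 0.02 m or angle between any of jar, weight, dish's own z axis and vertical above 0.5 rad).
It also fails if it takes over 66 s, if anything falls off the work surface, if the arm or the gripper's body presses on something with over 40 N, if the wrist force passes 120 N, or if a joint passes its speed limit or range.

## Working session

There is one attempt and no reset: what is moved stays moved. The work goes in short steps, Python scripts to look and compute and a shell command to move; the robot and the scene stay as the last step left them, time stands still between calls to the robot, and variables do not carry over. Pictures are saved under pics/ and viewed, and the job is handed in when it is done.

```bash
ls; mkdir -p pics; python3 - <<'E'
from workcell import r
import cv2,json
s=r.state();print(s)
for c in("side","top"):
    im=r.grab_frame(c);cv2.imwrite(f"pics/{c}0.png",im[:,:,::-1]);print(c,r.camera_info(c))
    for n in["axle","bar_end","thumb_top","pawl_nose","tensioner","jar","weight","dish","brush"]:
        print(n,[( [round(v*k,1) for v,k in zip(d["xy"],(560,420))],round(d["score"],2)) for d in r.landmark_of(n,c)[:3]])
E
```

```text
pics
{'time': 0.0, 'q': array([ 1.27398867,  0.46842271, -0.01159353,  1.60365622,  0.005993  ,
        1.0713853 , -0.0563039 ]), 'qvel': array([-1.68941864e-04,  1.01062650e-03,  1.09348273e-03,  8.24393654e-04,
        1.84142672e-03, -6.01847212e-05, -2.02717430e-03]), 'effort': array([ 5.04814579e-04, -5.32389522e+01,  2.16402422e-02, -2.51301527e+01,
        1.14963486e-02,  7.81658484e-03, -1.61935139e-05]), 'eef_pos': array([ 162.99459735, -628.63912619,  230.29528464]), 'tcp_rot': array([-0.70129803, -0.09010325,  0.70154965, -0.08882881]), 'wrist_force': array([ 0.42719342, -0.03128157, -0.23183394]), 'ft_torque': array([-0.00200069,  0.04126714, -0.00349908]), 'grip_width': 85.6178674362272}
side {'fx': 485.67195253620594, 'fy': 485.67195253620594, 'cx': 283.84842175123293, 'cy': 204.73533720808618, 'position': array([176.61808557, 594.93299498, 623.37341172]), 'orientation': array([-0.26076156,  0.84424238, -0.44658315,  0.14078956])}
axle [([259.7, 244.9], 0.63)]
bar_end [([269.2, 160.3], 0.78)]
thumb_top [([201.1, 209.2], 0.76)]
pawl_nose [([254.5, 234.0], 0.91), ([246.6, 251.1], 0.6)]
tensioner [([259.4, 281.5], 0.77)]
jar [([346.2, 264.3], 0.64), ([269.9, 161.3], 0.29)]
weight [([248.2, 248.1], 0.61)]
dish [([182.4, 278.2], 0.79), ([197.7, 208.7], 0.63), ([246.1, 249.8], 0.19)]
brush [([173.5, 357.8], 0.85)]
top {'fx': 512.007829982391, 'fy': 512.007829982391, 'cx': 274.7513410629788, 'cy': 212.6333496090837, 'position': array([ 433.96609668,    8.40113753, 1217.3342978 ]), 'orientation': array([-0.69694257,  0.7137511 , -0.0437094 ,  0.05403619])}
axle [([249.6, 216.1], 0.84)]
bar_end [([275.9, 198.8], 0.72)]
thumb_top [([196.1, 195.8], 0.84)]
pawl_nose [([240.4, 211.3], 0.81), ([278.2, 185.3], 0.46)]
tensioner [([251.8, 221.4], 0.78)]
jar [([313.2, 263.4], 0.81)]
weight [([279.2, 185.6], 0.71)]
dish [([217.7, 170.6], 0.87)]
brush [([162.0, 217.5], 0.78)]
```

View pics/side0.png

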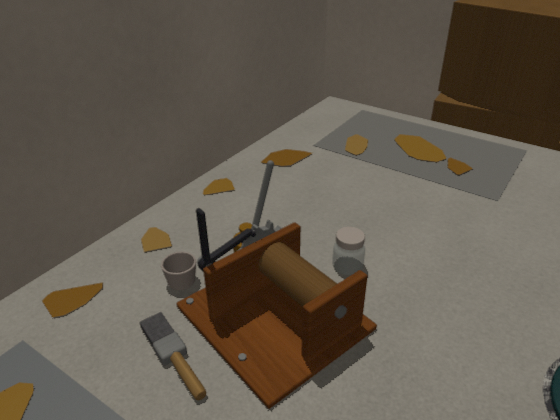

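View pics/top0.png

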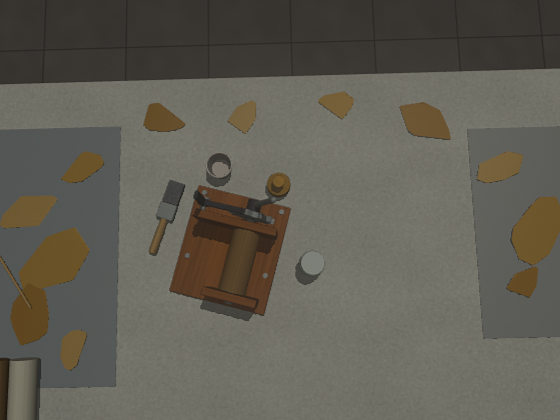

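```bash
cat > h.py <<'E'
from workcell import r
import numpy as np, cv2
from scipy.spatial.transform import Rotation as R
def P(c):
    i=r.camera_info(c);K=np.array([[i['fx'],0,i['cx']],[0,i['fy'],i['cy']],[0,0,1]])
    Rm=R.from_quat(i['orientation']).as_matrix().T
    return K@np.c_[Rm,-Rm@i['position']]
PS,PT=P('side'),P('top')
def tri(s,t):
    X=cv2.triangulatePoints(PS,PT,np.float64(s).reshape(2,1),np.float64(t).reshape(2,1)).ravel();X=X[:3]/X[3]
    return X
def proj(M,X):
    x=M@np.append(X,1);return x[:2]/x[2]
def onplane(M,px,z):
    A=np.array([M[:,0],M[:,1],M[:,2]*z+M[:,3]]).T
    x=np.linalg.solve(A,[*px,1]);return x[:2]/x[2]
E
python3 - <<'E'
from h import *
np.set_printoptions(precision=1,suppress=True)
D=dict(axle=((259.7,244.9),(249.6,216.1),85),bar=((269.2,160.3),(275.9,198.8),231),thumb=((201.1,209.2),(196.1,195.8),214),nose=((254.5,234),(240.4,211.3),0),orig=((259.4,281.5),(251.8,221.4),0),jar=((346.2,264.3),(313.2,263.4),0),weight=((248.2,248.1),(279.2,185.6),0),dish=((182.4,278.2),(217.7,170.6),0),brush=((173.5,357.8),(162,217.5),0))
for k,(s,t,z) in D.items():
    X=tri(s,t);print(k,X,'err',proj(PS,X)-s,proj(PT,X)-t,'planes',onplane(PS,s,z),onplane(PT,t,z))
E
```

```text
axle [584.3  79.   94.4] err [0.1 0. ] [-0.1 -0.1] planes [591.8  70. ] [585.4  79.5]
bar [601.   19.5 228.2] err [1.4 0.2] [-0.6 -0.9] planes [600.2  24.4] [598.7  18.4]
thumb [612.3 177.9 215.1] err [0.8 0.1] [-0.3 -0.4] planes [614.7 177.2] [611.6 177.4]
nose [587.5  94.5 127.5] err [-2.4 -0.4] [0.9 1.4] planes [688.2 -35.9] [609.  106.8]
orig [584.7  80.4   9.2] err [1.4 0.2] [-0.5 -0.8] planes [593.1  73.7] [583.8  79.8]
jar [482.3 -63.2  -2.9] err [1.2 0.1] [-0.4 -0.8] planes [483.1 -59.1] [480.2 -63.9]
weight [668.3  11.8   3.4] err [-0.3 -0. ] [0.1 0.2] planes [670.4   8.3] [669.4  12. ]
dish [706.3 158.3  14.4] err [-0.6 -0.1] [0.2 0.3] planes [717.8 147.6] [710.4 160.7]
brush [596.  292.6   9.5] err [-1.1 -0.2] [0.4 0.5] planes [600.8 287.2] [598.6 295.8]
```

```bash
python3 - <<'E'
from h import *
from scipy.optimize import least_squares
np.set_printoptions(precision=2,suppress=True)
T={'bar':(25,-47.6,231),'thumb':(0,107,214),'axle':(0,0,85),'nose':(0,16,120)}
obs=[('bar',PS,(269.2,160.3)),('bar',PT,(275.9,198.8)),('thumb',PS,(201.1,209.2)),('thumb',PT,(196.1,195.8)),
('axle',PT,(249.6,216.1)),((50,150,12),PT,(200,187)),((50,-80,12),PT,(291,208)),((-210,150,12),PT,(171,291)),((-210,-80,12),PT,(265,314))]
def W(p,t):
    c,s=np.cos(p[2]),np.sin(p[2]);x,y,z=t
    return np.array([p[0]+c*x-s*y,p[1]+s*x+c*y,z])
def f(p):
    return np.concatenate([proj(M,W(p,T[k] if isinstance(k,str) else k))-np.array(px) for k,M,px in obs])
o=least_squares(f,[586,74,-.26],loss='soft_l1');print(o.x,np.degrees(o.x[2]),o.fun.reshape(-1,2))
p=o.x
for n,t in dict(bar=(25,-47.6,231),thumb=(0,107,214),pre=(0,75,195),pushed=(0,130,195)).items(): print(n,W(p,t))
print('proj nose',proj(PS,W(p,(0,15.5,117))),proj(PS,W(p,(0,107,214))))
s=r.state();print(R.from_quat(s['tcp_rot']).as_matrix())
E
```

```text
[586.47  74.27  -0.26] -14.830971102736681 [[ 1.76 -0.33]
 [-1.76  0.16]
 [ 0.2   0.36]
 [-0.14 -1.1 ]
 [ 2.33 -0.53]
 [-1.84 -1.85]
 [ 0.44 -0.91]
 [-1.06  0.67]
 [ 0.62  1.22]]
bar [598.45  21.86 231.  ]
thumb [613.85 177.71 214.  ]
pre [605.66 146.77 195.  ]
pushed [619.74 199.94 195.  ]
proj nose [252.9  236.38] [201.3  209.56]
[[ 0.    0.25 -0.97]
 [-0.   -0.97 -0.25]
 [-1.    0.    0.  ]]
```

```bash
python3 -m creep '[0,0,-4,0,0,35,-1, 0,0,-8,10,18,65,-1, 0,0,-12,30,53,75,-1, 0,0,-16,52,92,75,-1, 0,0,-20,74,131,75,-1, 0,0,-24,96,170,75,-1, 0,0,-27,118,209,75,-1, 0,0,-29,140,248,75,-1, 0,0,-29,162,287,75,-1, 0,0,-29,184,326,75,-1]' 20
```

```text
time: 2.0
eef_pos: [347.8, -301.5, 306.7]
tcp_rot: [0.702, -0.089, -0.701, -0.089]
wrist_force: [0.8, -0.3, -0.2]
grip_width: -0.0
```

```bash
python3 -m creep '[0,0,0,22,39,0,-1, 0,0,0,45,78,0,-1, 0,0,0,68,118,0,-1, 0,0,0,91,158,0,-1, 0,0,0,114,198,0,-1, 0,0,0,137,238,0,-1, 0,0,0,160,278,0,-1, 0,0,0,183,318,0,-1, 0,0,0,206,358,0,-1, 0,0,0,229,398,0,-1]'; python3 -c "
from h import *
s=r.state();print(R.from_quat(s['tcp_rot']).as_matrix().round(3),s['q'].round(2))"
```

```text
time: 3.0
eef_pos: [577.6, 98.0, 306.9]
tcp_rot: [0.702, -0.09, -0.701, -0.089]
wrist_force: [2.0, 0.1, -0.0]
grip_width: 0.4
[[ 0.001 -0.25  -0.968]
 [-0.001 -0.968  0.25 ]
 [-1.     0.001 -0.001]] [ 0.17  0.34 -0.5   1.65  0.18  1.19 -2.2 ]
```

```bash
python3 -m creep '[0,0,0,20,35,0,-1, 0,0,0,27,47,-10,-1, 0,0,0,27,47,-40,-1, 0,0,0,27,47,-70,-1, 0,0,0,27,47,-95,-1, 0,0,0,27,47,-111,-1, 0,0,0,27,47,-111,-1]'; python3 - <<'E'
from h import *
for c in("side","top"):
    im=r.grab_frame(c);cv2.imwrite(f"pics/{c}1.png",cv2.resize(im[100:310,120:400,::-1],None,fx=2.5,fy=2.5))
E
```

```text
time: 3.7
eef_pos: [603.2, 143.7, 193.4]
tcp_rot: [-0.7, 0.09, 0.703, 0.088]
wrist_force: [0.3, -0.1, -1.0]
grip_width: 0.1
```

View pics/side1.png

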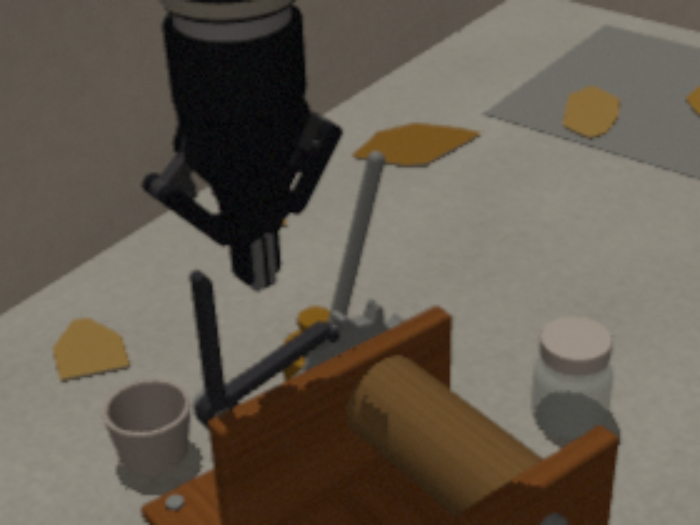

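View pics/top1.png

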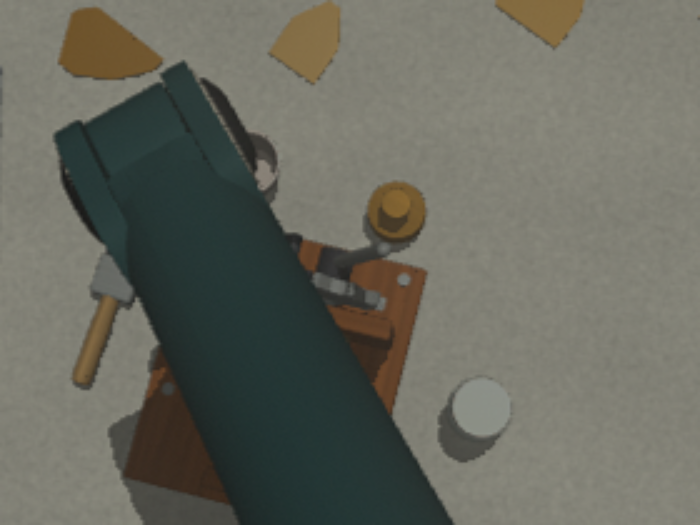

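```bash
python3 -m creep '[0,0,0,3,10,0,-1, 0,0,0,5,18,0,-1, 0,0,0,7,26,0,-1, 0,0,0,9,34,0,-1, 0,0,0,11,42,0,-1, 0,0,0,13,50,0,-1, 0,0,0,15,57,0,-1, 0,0,0,15,57,0,-1]'; python3 - <<'E'
from h import *
im=r.grab_frame("side");cv2.imwrite(f"pics/side2.png",cv2.resize(im[100:310,120:400,::-1],None,fx=2.5,fy=2.5))
E
```

```text
time: 4.6
eef_pos: [619.8, 203.8, 196.4]
tcp_rot: [0.702, -0.088, -0.701, -0.089]
wrist_force: [-0.1, -0.1, -0.4]
grip_width: 0.2
```

View pics/side2.png

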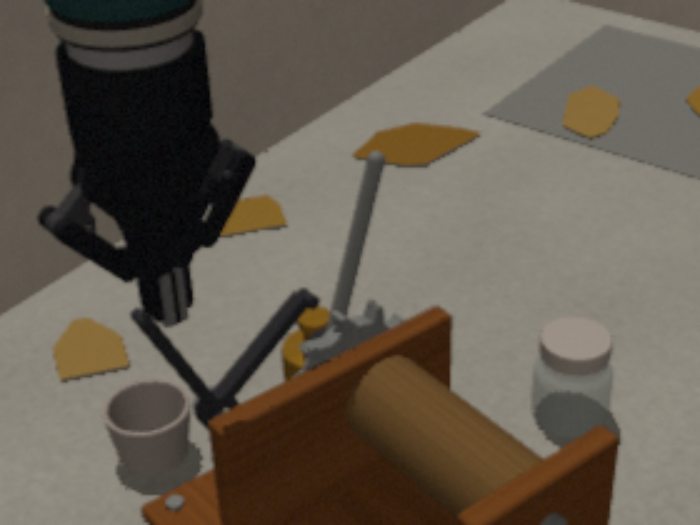

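```bash
python3 - <<'E'
from h import *
p=[586.47,74.27,np.radians(-14.83)]
def W(t):
    c,s=np.cos(p[2]),np.sin(p[2]);x,y,z=t
    return np.array([p[0]+c*x-s*y,p[1]+s*x+c*y,z])
for a in np.arange(.2,.66,.05): print(round(a,2),proj(PS,W((0,107+105*np.sin(a),109+105*np.cos(a)))).round(1))
E
python3 -m creep '[0,0,0,-1,-4,30,-1, 0,0,0,-2,-10,75,-1, 0,0,0,-5,-35,103,-1, 0,0,0,-10,-75,103,-1, 0,0,0,-16,-115,103,-1, 0,0,0,-22,-155,103,-1, 0,0,0,-28,-195,103,-1, 0,0,0,-31,-218,103,-1, 0,0,0,-31,-218,80,-1, 0,0,0,-31,-218,50,-1]'
```

```text
0.2 [189.3 216.1]
0.25 [186.4 218.1]
0.3 [183.5 220.2]
0.35 [180.6 222.5]
0.4 [177.9 224.9]
0.45 [175.1 227.4]
0.5 [172.5 230. ]
0.55 [170.  232.7]
0.6 [167.5 235.5]
0.65 [165.2 238.4]
time: 5.65
eef_pos: [590.1, -15.9, 247.8]
tcp_rot: [0.704, -0.089, -0.699, -0.09]
wrist_force: [1.1, 0.3, -0.2]
grip_width: 0.1
```

```bash
python3 -m creep '[0,0,0,0,0,-25,-1, 0,0,0,0,0,-47,-1, 0,0,0,0,0,-47,-1]'; python3 - <<'E'
from h import *
im=r.grab_frame("side");cv2.imwrite(f"pics/side3.png",cv2.resize(im[100:310,120:400,::-1],None,fx=2.5,fy=2.5))
E
```

```text
time: 5.95
eef_pos: [588.1, -16.0, 198.0]
tcp_rot: [0.702, -0.089, -0.701, -0.09]
wrist_force: [-1.0, -0.1, -0.4]
grip_width: -0.4
```

View pics/side3.png

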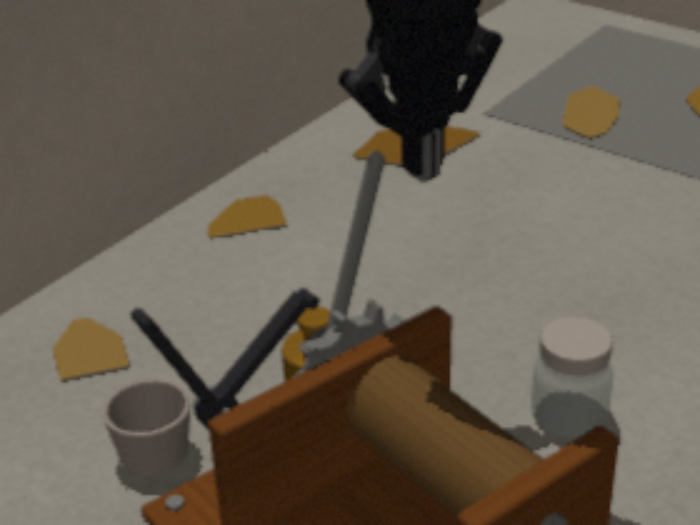

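```bash
python3 -m creep '[0,0,0,4,14,0,-1, 0,0,0,7,27,0,-1, 0,0,0,10,38,0,-1, 0,0,0,13,49,0,-1, 0,0,0,16,60,0,-1, 0,0,0,19,71,0,-1, 0,0,0,21,80,0,-1, 0,0,0,23,88,0,-1, 0,0,0,25,95,0,-1, 0,0,0,25,95,0,-1]'; python3 - <<'E'
from h import *
im=r.grab_frame("side");cv2.imwrite(f"pics/side4.png",cv2.resize(im[100:310,120:400,::-1],None,fx=2.5,fy=2.5))
print([( [round(v*k,1) for v,k in zip(d["xy"],(560,420))],round(d["score"],2)) for d in r.landmark_of("bar_end","side")[:3]])
p=[586.47,74.27,np.radians(-14.83)]
def W(t):
    c,s=np.cos(p[2]),np.sin(p[2]);x,y,z=t
    return np.array([p[0]+c*x-s*y,p[1]+s*x+c*y,z])
for a in np.arange(0.,.9,.1): print(round(a,2),proj(PS,W((25,154*np.sin(a-.314),85+154*np.cos(a-.314)))).round(1))
E
```

```text
time: 7.0
eef_pos: [614.0, 80.8, 199.5]
tcp_rot: [0.703, -0.088, -0.7, -0.09]
wrist_force: [0.3, 0.4, 0.6]
grip_width: 0.3
[([228.8, 179.1], 0.76), ([258.7, 282.8], 0.73)]
0.0 [270.9 159.7]
0.1 [263.9 160.5]
0.2 [256.6 162.1]
0.3 [249.  164.6]
0.4 [241.3 168.1]
0.5 [233.6 172.4]
0.6 [225.9 177.6]
0.7 [218.5 183.6]
0.8 [211.3 190.3]
```

View pics/side4.png

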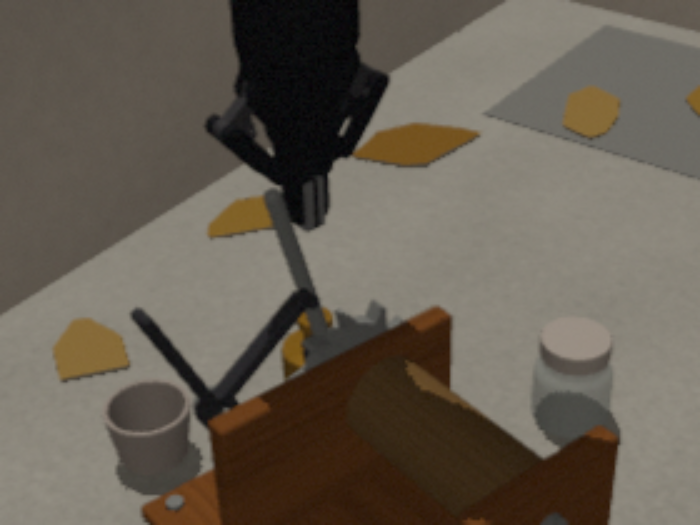

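```bash
python3 -m creep '[0,0,0,1,3,0,-1, 0,0,0,1.5,6,0,-1, 0,0,0,1.5,6,0,-1]'; python3 - <<'E'
from h import *
im=r.grab_frame("side");cv2.imwrite(f"pics/side5.png",cv2.resize(im[140:290,160:360,::-1],None,fx=4,fy=4,interpolation=cv2.INTER_CUBIC))
print([( [round(v*k,1) for v,k in zip(d["xy"],(560,420))],round(d["score"],2)) for d in r.landmark_of("bar_end","side")[:3]])
E
```

```text
time: 7.4
eef_pos: [615.6, 86.2, 199.7]
tcp_rot: [0.703, -0.089, -0.7, -0.09]
wrist_force: [-0.6, -1.7, -1.4]
grip_width: 0.1
[([226.2, 179.8], 0.55)]
```

View pics/side5.png

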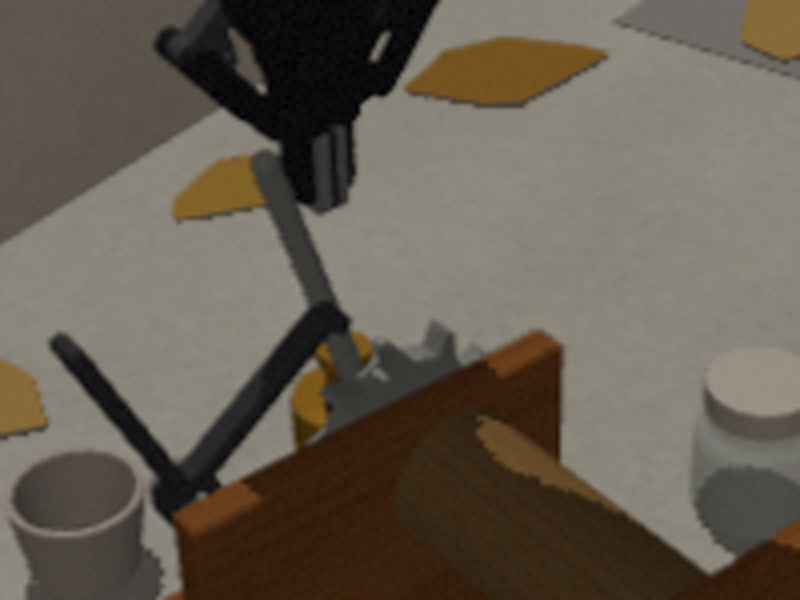

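```bash
python3 -m creep '[0,0,0,-3,-10,0,-1, 0,0,0,-3,-12,40,-1, 0,0,0,-3,-12,80,-1, 0,0,0,0,20,100,-1, 0,0,0,5,60,100,-1, 0,0,0,10,100,100,-1, 0,0,0,15,140,100,-1, 0,0,0,18,167,95,-1, 0,0,0,18,167,50,-1, 0,0,0,18,167,20,-1]'
python3 -m creep '[0,0,0,0,0,-12,-1, 0,0,0,0,0,-28,-1, 0,0,0,0,0,-28,-1]'; python3 - <<'E'
from h import *
im=r.grab_frame("side");cv2.imwrite(f"pics/side6.png",cv2.resize(im[140:290,140:340,::-1],None,fx=4,fy=4,interpolation=cv2.INTER_CUBIC))
E
```

```text
time: 8.5
eef_pos: [632.7, 254.7, 218.3]
tcp_rot: [0.703, -0.087, -0.7, -0.09]
wrist_force: [0.3, -0.4, 0.1]
grip_width: 0.4
time: 8.8
eef_pos: [632.2, 254.2, 188.9]
tcp_rot: [0.702, -0.088, -0.701, -0.09]
wrist_force: [-0.7, 0.0, 0.2]
grip_width: -0.2
```

View pics/side6.png

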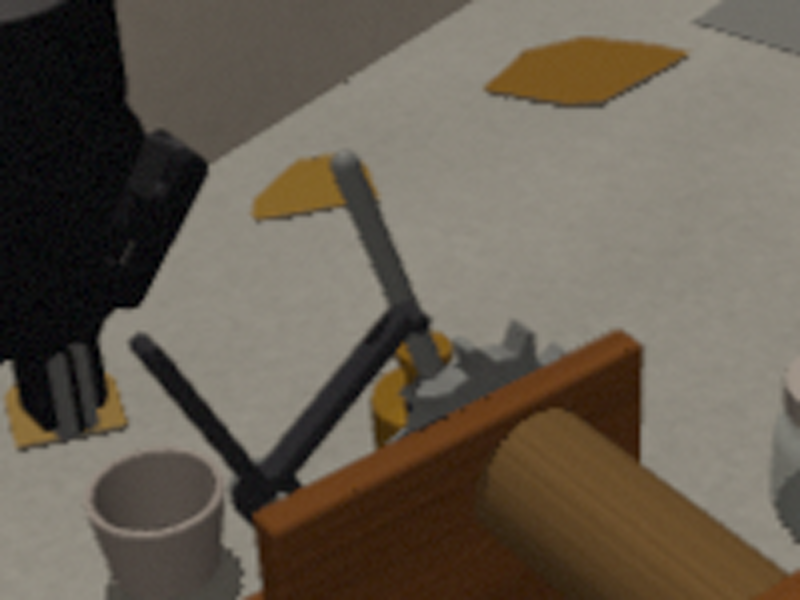

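```bash
python3 -m creep '[0,0,0,-3,-12,0,-1, 0,0,0,-6,-22,0,-1, 0,0,0,-8,-31,0,-1, 0,0,0,-10,-39,0,-1, 0,0,0,-12,-46,0,-1, 0,0,0,-14,-52,0,-1, 0,0,0,-15,-57,0,-1, 0,0,0,-16,-60,0,-1, 0,0,0,-16,-60,0,-1]'; python3 - <<'E'
from h import *
im=r.grab_frame("side");cv2.imwrite(f"pics/side7.png",cv2.resize(im[140:290,140:340,::-1],None,fx=4,fy=4,interpolation=cv2.INTER_CUBIC))
print([( [round(v*k,1) for v,k in zip(d["xy"],(560,420))],round(d["score"],2)) for n in ("thumb_top","bar_end","pawl_nose") for d in r.landmark_of(n,"side")[:2]])
E
```

```text
time: 9.75
eef_pos: [617.4, 196.4, 190.5]
tcp_rot: [0.703, -0.086, -0.7, -0.091]
wrist_force: [2.4, 5.6, -1.4]
grip_width: 0.1
[([199.8, 209.5], 0.89), ([225.2, 178.8], 0.67), ([254.5, 229.9], 0.88)]
```

View pics/side7.png

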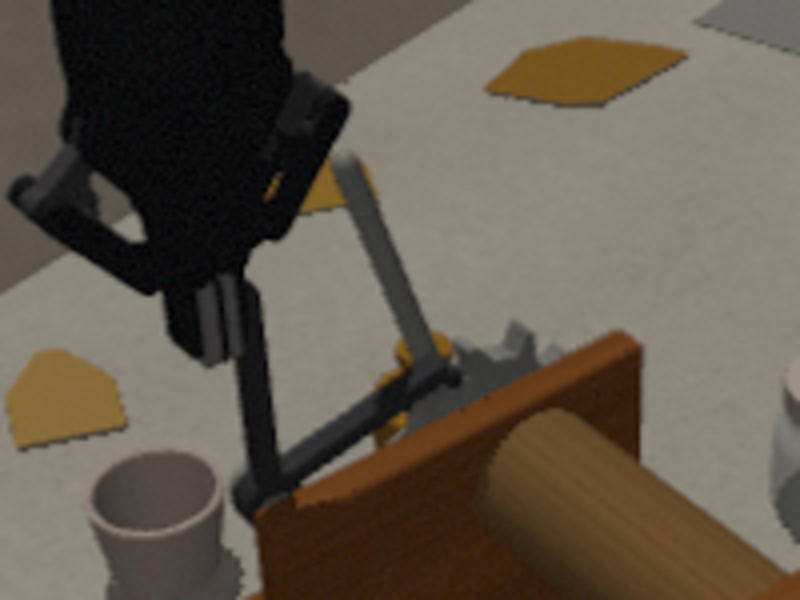

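```bash
python3 -m creep '[0,0,0,-1,-2,0,-1, 0,0,0,-1,-4,0,-1, 0,0,0,-1.5,-6,0,-1, 0,0,0,-1.5,-6,0,-1, 0,0,0,-1.5,-6,0,-1]'; python3 -m creep '[0,0,0,-0.5,-2,0,-1, 0,0,0,-1,-4,0,-1, 0,0,0,-1,-4,0,-1, 0,0,0,-1,-4,0,-1]';python3 - <<'E'
from h import *
im=r.grab_frame("side");cv2.imwrite(f"pics/side8.png",cv2.resize(im[140:290,140:340,::-1],None,fx=4,fy=4,interpolation=cv2.INTER_CUBIC))
print([( [round(v*k,1) for v,k in zip(d["xy"],(560,420))],round(d["score"],2)) for n in ("thumb_top","bar_end","pawl_nose") for d in r.landmark_of(n,"side")[:2]])
E
```

```text
time: 10.45
eef_pos: [617.2, 196.1, 190.8]
tcp_rot: [0.705, -0.081, -0.699, -0.093]
wrist_force: [6.9, 12.7, -5.9]
grip_width: -0.2
time: 10.85
eef_pos: [617.3, 196.4, 190.9]
tcp_rot: [0.706, -0.078, -0.698, -0.095]
wrist_force: [6.4, 10.2, -4.5]
grip_width: -0.1
[([199.3, 209.1], 0.85), ([225.0, 177.7], 0.71), ([256.7, 232.5], 0.81)]
```

View pics/side8.png

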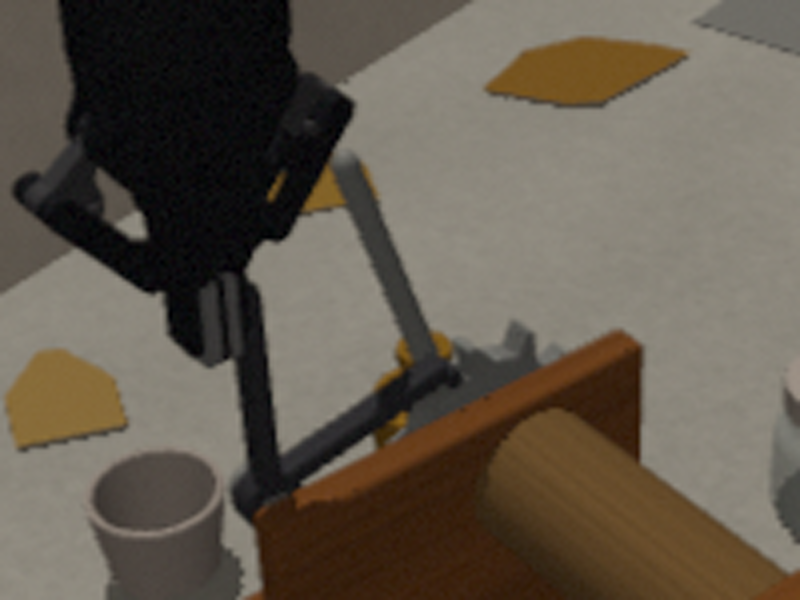

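```bash
python3 -m creep '[0,0,0,3,12,0,-1, 0,0,0,9,36,0,-1, 0,0,0,12,50,0,-1, 0,0,0,12,50,40,-1, 0,0,0,12,50,80,-1, 0,0,0,12,90,100,-1, 0,0,0,12,130,100,-1, 0,0,0,12,130,100,-1]'; python3 - <<'E'
from h import *
a=cv2.imread("pics/side0.png");b=r.grab_frame("side")[:,:,::-1].copy()
cv2.imwrite("pics/side9full.png",b)
f=lambda i:cv2.resize(i[150:280,170:300],None,fx=3,fy=3,interpolation=cv2.INTER_CUBIC)
cv2.imwrite("pics/side9.png",np.hstack([f(a),f(b)]))
for n in ("thumb_top","bar_end","pawl_nose","jar","weight","dish","brush"): print(n,[( [round(v*k,1) for v,k in zip(d["xy"],(560,420))],round(d["score"],2)) for d in r.landmark_of(n,"side")[:2]])
# sub-pixel motion of thumb lever top patch
t=a[203:228,192:214];m=cv2.matchTemplate(b[193:238,182:224],t,cv2.TM_CCOEFF_NORMED);print(cv2.minMaxLoc(m))
E
```

```text
time: 11.85
eef_pos: [626.3, 333.9, 291.5]
tcp_rot: [0.706, -0.073, -0.699, -0.093]
wrist_force: [-1.3, 0.9, -0.2]
grip_width: 0.0
thumb_top [([198.7, 208.5], 0.87)]
bar_end [([259.1, 282.7], 0.63), ([227.7, 178.3], 0.61)]
pawl_nose [([253.8, 235.6], 0.79), ([199.5, 210.4], 0.28)]
jar [([346.6, 263.5], 0.56)]
weight [([250.9, 251.3], 0.48)]
dish [([181.4, 281.6], 0.64)]
brush [([174.0, 358.9], 0.6)]
(-0.5122668743133545, 0.999078631401062, (2, 19), (10, 10))
```

View pics/side9.png

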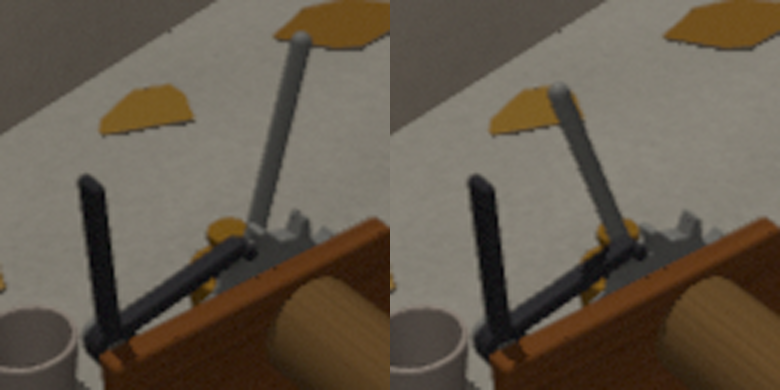

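View pics/side9full.png

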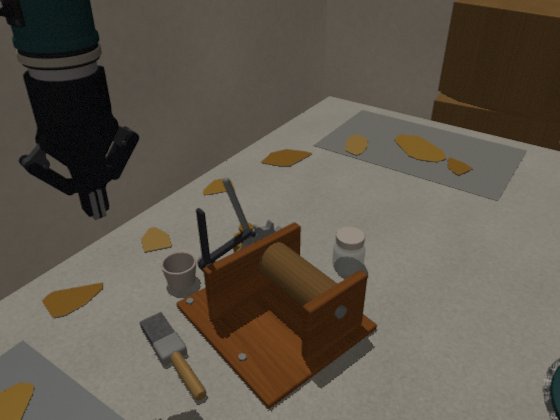

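```bash
python3 -c "
from workcell import r
print(r.hand_in(), r.state()['time'])"
```

```text
the job is handed in; nothing more can be done
the job is handed in; nothing more can be done
```

The wheel is one notch back with the pawl down in the next gap. I handed the job in at about 12 s; it gave no verdict.

**What I did:**
- With the fingers shut, I pushed the thumb lever to +y until the pawl was up about 0.44 rad.
- I pushed the bar to +y until the wheel was at about 0.6 rad.
- I pushed the lever back until it stopped. Pushing on to about 15 N moved it no further, so I drew the arm clear.

**Last checks, from the side camera:**
- **Pawl:** the lever matches the starting picture with no pixel shift (score 0.999), and the nose sits where it was at the start. I take that as fully down. The thumb-lever network was about 2 pixels off this, and I went by the picture match.
- **Wheel:** the bar end is near pixel (227, 179), which puts the wheel at about 0.6 rad. The bar-end network's top answer in this picture was a false one near (259, 283); its second agreed with the picture.
- **Bystanders:** jar, weight, dish and brush look unmoved in the full side picture, and the arm never came near them. Network positions differ by up to about 4 pixels from the start (dish and weight), which I took as network noise. I took no final top picture.
- **Robot:** it touches nothing.

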